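Wedge the rocking model-house plinth

TASK

The plinth with the model house rocks because its foot with the red band is too short. With your fingertips push the brown wedge along the table, thin end first, under that foot until the plinth stands level and firm, neither rocking nor jacked up, without picking anything up, shoving the plinth away or disturbing the other things. Then press straight down on the red dot to prove it, and finish while holding that press: firm, about 10 N, clear of the wedge, and with the plinth staying level.

Things in the scene. Friction and masses are not known exactly. Their poses are not given: they have to be found in the camera images.
- plinth: The rocking box: a plywood plinth 200 x 200 mm with a small timber model house on it, 2 to 3 kg, loose on the table. Origin on the table plane under its centre; x, y along its sides, z up. Underside 30 mm, flat top 80 mm above the table. Dowel feet, 28 mm across with half-round ends, at x, y = +-78 mm; all full length but the one with a red band at x +78, y -78.
- foot_place (a point): Point in the table plane straight under the short foot's centre (moves with the plinth). At rest the plinth stands level on its three full feet and this foot hangs 5 to 11 mm clear; how much is not known beforehand. 3 to 7 N down over it rocks the plinth until the foot meets the table; let go, it rocks back. Feet do not shift in use.
- house (a point): Top of the model house (in the way of a gripper): 145 mm above the plinth's top. The house covers x from -90 to +10 mm and y from -25 to +95 mm in the plinth's axes; this point is over its middle.
- red_dot (a point): The red dot, 22 mm across, on the plinth's flat top, straight above the centre of the short foot; 80 mm above the table when the plinth is level.
- wedge: The wedge: dark brown wood, 120 mm long, 60 mm wide, about 120 g, lying flat on its underside. Origin: centre of the underside. Its x axis points to the thin end: 3 mm high at x = +60, rising evenly to 23 mm at the upright square back face at x = -60. Its y axis runs across the width.
- hammer: a hammer with an orange handle, 260 mm long, lying flat; origin under its middle. Leave alone.
- stick: a pale dowel stick 22 mm thick standing on a wooden disc 52 mm across, 148 mm tall overall; loose and easily toppled; origin under the disc's centre. Leave alone.
- log: a cork-coloured round of a branch, 70 mm across, 60 mm high, standing; origin under its centre. Leave alone.
- glue: a white glue bottle with a red cap, 56 mm across, 150 mm tall, standing; origin under its centre. Leave alone.
- screwdriver: a screwdriver with a black handle lying on the table; origin under its middle. Leave alone.
Not all that is in view belongs to the job. What is shaped like the wedge but pink is not meant.

How it is judged:
By the outcome, as a careful person would: the job done as asked, in the order asked, and still so for the second after the job is handed in, while the arm keeps its last pose, push and grip.
It also fails if it takes over 64 s, if anything falls off the work surface, if the arm or the gripper's body presses on something with over 40 N, if the wrist force passes 120 N, or if a joint passes its speed limit or range.

ROBOT

A 6-joint arm with a two-finger parallel gripper is mounted at the origin on the work surface. World frame = base frame: x ahead of the robot, y to its left, z up, the work surface at z = 0. Lengths are in m, angles in rad, forces in N, time in s.
With the tool pointing down it reaches from about 0.375 to 0.975 m from the base axis. Payload 3.8 kg.
Tool frame: the origin (TCP) lies between the finger pads, 19 mm behind the fingertips; this is the grasp point; z points along the fingers, y is the line along which they close (so a half turn about z gives the same grasp; the last joint's range is limited). The gripper opens to 85 mm and grips with 20 to 120 N. Pads are 22 mm wide; open, the fingers measure 114 mm over their backs; the gripper's body (76 mm by 85 mm) begins 54 mm behind the grasp point. The pads swing forward as they close: fully open they stand 13 mm farther back than shut.
Start: joints at [-1.354, 0.264, 1.604, -0, 1.274, -0.037], TCP at [0.169, -0.653, 0.25] pointing down, gripper open.
Joint ranges: [-2.63, 2.63], [-0.94, 2.18], [0.31, 2.57], [-1.31, 4.45], [0, 2.66], [-2.55, 2.55]. Speed limits (rad/s): [2.57, 2.57, 3.14, 3.14, 3.14, 3.14].

INTERFACE

Orientations are given as a rotation vector (axis times angle).
In Python, from workcell import monitor, viewer, job gives the robot as it stands. The module is installed in compiled form; this text tells all that it offers.
- The arm moves only by the tool step_arm, never from a script. Its argument "series" is one flat list of numbers, 4 for each row, row after row: the shift along the tool's x, y, z in m, then the turn about the tool's z in rad. A call has 1 to 8 rows; each row is the pose to reach, as a shift and turn from the pose commanded when the call began, along the tool's axes at that moment; what a row does not reach only later rows make up. A row lasts 1/8 s, in which the tool goes at most 62.5 mm and 10.7 degrees, less where a joint would pass 70% of its speed; a pose out of reach is approached as far as the arm can. A call with a gripper value outside its range is refused whole. "gripper" is the opening, from 0 (shut) to 1 (fully open), set as the call begins (left out, the last holds). The fingers move at their own pace and stop on an object; "newtons" is the grip in N (left out, the last holds). Time passes only in rows, so rows that repeat a pose let the fingers close. It gives the time, the measured TCP pose, the force, the opening and the grip force at its end, in the units of the state.
- monitor.read_state(): the state, without advancing time (a new reading comes with each control period).
- viewer.read_camera(name): name is "side" or "top" or "wrist"; returns a dict with "image" (420x560x3 uint8, red, green, blue), "intrinsics" (3x3 intrinsics, pixels), "T" (4x4, takes a point from camera to world coordinates); the wrist camera has in their place "hand_eye" (4x4, takes a point from camera to tool coordinates, whose origin is the TCP and whose axes are the flange's). Camera axes: x right, y up, looking along -z (the intrinsics and any distortion apply to the point x, -y, -z); pixel columns grow to the right and rows downward; lengths in m; the calibration is good to about 2 mm. A picture is of the moment at which its call begins: read the wrist's pose just before it. There is no depth.
- job.finish_job(): hands the job in; it is judged then, once.
Trained networks look in a picture, given as the dict that the camera call returned (one of the last four; its "shot" number tells which), for a name from the list of things; names that differ only in an ending like _2 or _b are one class to them, and where a whole thing is asked for, a point or a joint stands for the part that bears it (a point fixed in the world has none). Each returns a list of dicts, best first, with "score" (0 to 1); they miss things now and then, are a little off and sometimes report something else, mostly with a low value. They report only what shows in the picture. A call takes as long as a camera call. They do not tell look-alikes from the thing itself.
- viewer.boxes_of(picture, label): "extent" ([centre column, centre row, width, height] in pixels, round what is visible of it).
- viewer.spot_point(picture, label): "point" ([column, row] in pixels: a listed point, or the origin of a listed thing).
The state is a dict: "time": time; "q": joint angles; "joint_vel": joint speeds; "joint_torque": joint torques, N m; "tool_pos": TCP position; "tcp_rot": TCP orientation; "wrist_force": force on the tool from outside, world axes, zero at the start; "torque": the same for the moment, N m; "width": opening from 0.0 (shut) to 1.0 (fully open); "grip_force": force on a finger pad.
Only numpy, scipy, OpenCV 4.12 (cv2) and the standard library are available. Lean on these libraries where they do the work, as an engineer would, in place of code of your own. Each camera call takes 0.05 s, during which the arm holds its last target. There are 200 camera calls.

## Working session

There is one attempt and no reset: what is moved stays moved. The work goes in short steps, Python scripts to look and compute and a tool call to move; the robot and the scene stay as the last step left them, time stands still between calls to the robot, and variables do not carry over. Pictures are saved under pics/ and viewed, at most 10 in all, crops included, and the job is handed in when it is done.

Besides the shell and the picture viewer there is one more tool, called after "Call:" as name(argument=value, ...) on one line, values as JSON. step_arm: Moves the arm, as the interface text tells. Its arguments: {"type":"object","properties":{"series":{"type":"array"},"gripper":{"type":"number"},"newtons":{"type":"number"}},"required":["series"]}

```bash
mkdir -p pics; cat > h.py <<'E'
import numpy as np, cv2
from scipy.spatial.transform import Rotation as R
from workcell import monitor, viewer, job
def cam(n):
    s=monitor.read_state(); p=viewer.read_camera(n)
    if n=='wrist':
        T=np.eye(4);T[:3,:3]=R.from_rotvec(s['tcp_rot']).as_matrix();T[:3,3]=s['tool_pos']
        p['W']=T@p['hand_eye']
    else: p['W']=p['T']
    return p
def save(p,n): cv2.imwrite('pics/'+n,p['image'][:,:,::-1])
def pix2w(p,uv,z):
    K=np.array(p['intrinsics']);d=np.linalg.inv(K)@[uv[0],uv[1],1]
    d=p['W'][:3,:3]@[d[0],-d[1],-d[2]];o=p['W'][:3,3]
    return o+d*(z-o[2])/d[2]
def w2pix(p,X):
    c=np.linalg.inv(p['W'])@np.append(X,1);v=np.array(p['intrinsics'])@[c[0],-c[1],-c[2]]
    return v[:2]/v[2]
E
python3 - <<'E'
from h import *
s=monitor.read_state();print(s)
for c in ['top','side']:
    p=cam(c);save(p,c+'1.png');print(c,[k for k in p],p['intrinsics'],np.round(p['W'],3))
    for n,z in [('plinth',0),('foot_place',0),('house',.225),('red_dot',.08),('wedge',0),('hammer',0),('stick',0),('log',0),('glue',0),('screwdriver',0)]:
        for r in viewer.spot_point(p,n)[:3]: print(c,n,round(r['score'],2),np.round(r['point'],1),np.round(pix2w(p,r['point'],z),3))
E
```

```text
{'time': 0.0, 'q': array([-1.35390952e+00,  2.64772160e-01,  1.60538935e+00,  1.67808151e-05,
        1.27368389e+00, -3.68797279e-02]), 'joint_vel': array([ 1.05294127e-03,  7.76380032e-05, -1.68862855e-03, -1.40698530e-03,
       -1.97893786e-03, -4.07409243e-04]), 'joint_torque': array([ 3.33212438e-04, -5.15108943e+01, -3.67312610e+01,  3.32284685e-05,
        1.29625757e-02, -1.08092070e-05]), 'tool_pos': array([ 0.16932755, -0.65270234,  0.24864088]), 'tcp_rot': array([-3.11411169e+00, -3.97255042e-01,  2.92753262e-04]), 'wrist_force': array([-0.62048485,  0.93859884, -0.17415051]), 'torque': array([-0.0053672 ,  0.04094505, -0.01001095]), 'grip_force': 0.0, 'width': 0.9984178598946292}
top ['image', 'intrinsics', 'T', 'shot', 'W'] [[405.19385725   0.         273.92681656]
 [  0.         405.19385725 212.60784751]
 [  0.           0.           1.        ]] [[-8.000e-03  9.960e-01 -8.400e-02  4.830e-01]
 [-1.000e+00 -8.000e-03  2.000e-03 -1.100e-02]
 [ 1.000e-03  8.400e-02  9.970e-01  1.192e+00]
 [ 0.000e+00  0.000e+00  0.000e+00  1.000e+00]]
top plinth 0.79 [217.7 242.6] [0.496
[... 843 characters left out ...]
646  0.676]
 [-0.003  0.828  0.561  0.751]
 [ 0.     0.     0.     1.   ]]
side plinth 0.68 [264.3 291.7] [0.492 0.156 0.   ]
side house 0.98 [266.9 240.1] [0.445 0.194 0.225]
side red_dot 0.62 [261.1 246.9] [0.554 0.093 0.08 ]
side wedge 0.95 [286.8 240.3] [ 0.575 -0.049  0.   ]
side wedge 0.76 [346.5 247.8] [ 0.412 -0.133  0.   ]
side hammer 0.69 [223.6 244.4] [0.715 0.086 0.   ]
side stick 0.74 [315.8 275.7] [0.419 0.022 0.   ]
side log 0.65 [153.6 303.5] [ 0.688  0.362 -0.   ]
side log 0.54 [265.5 240.2] [ 0.627 -0.009  0.   ]
side glue 0.86 [202.8 362.5] [0.464 0.396 0.   ]
side screwdriver 0.72 [370.5 197.4] [ 0.485 -0.43   0.   ]
side screwdriver 0.37 [205.2 363.1] [0.459 0.394 0.   ]
```

View pics/top1.png

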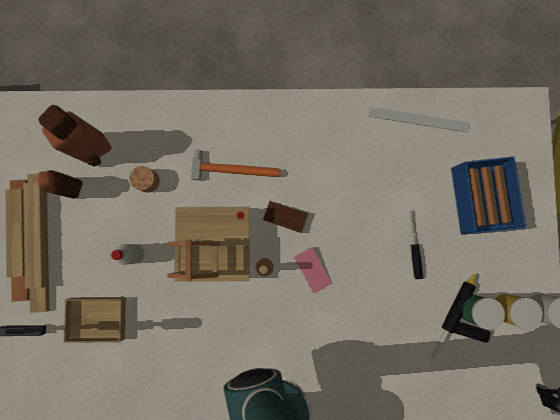

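View pics/side1.png

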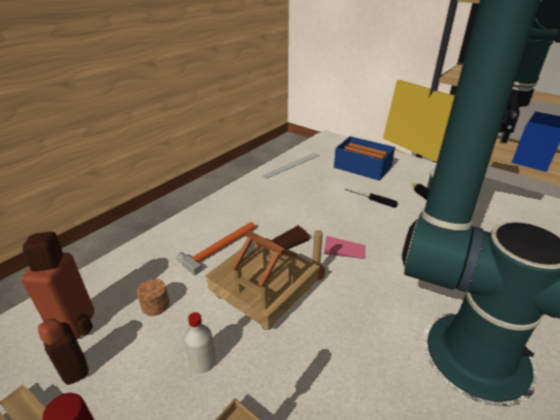

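```bash
cat >> h.py <<'E'
def totool(X,yaw=None):
    s=monitor.read_state();M=R.from_rotvec(s['tcp_rot']).as_matrix()
    print('tool x dir',np.round(M[:,0],3),'yaw',round(np.arctan2(M[1,0],M[0,0]),3),'pos',np.round(s['tool_pos'],4),'F',np.round(s['wrist_force'],1),'t',round(s['time'],2))
    if X is not None: print('shift',np.round(M.T@(np.array(X)-s['tool_pos']),4))
E
python3 - <<'E'
from h import *
totool([.52,-.1,.30])
p=cam('wrist');print(p['intrinsics'],np.round(p['hand_eye'],3))
E
```

```text
tool x dir [0.968 0.251 0.   ] yaw 0.254 pos [ 0.1695 -0.6534  0.25  ] F [-0.2 -0.   0.3] t 1.1
shift [ 0.4782 -0.4476 -0.05  ]
[[307.00883736   0.         276.09995158]
 [  0.         307.00883736 215.10339101]
 [  0.           0.           1.        ]] [[ 0.     0.949  0.314  0.081]
 [ 1.    -0.    -0.    -0.   ]
 [-0.     0.314 -0.949 -0.124]
 [ 0.     0.     0.     1.   ]]
```

Call:
step_arm(series=[0.06, -0.056, -0.006, 0, 0.12, -0.112, -0.012, 0, 0.18, -0.168, -0.018, 0, 0.24, -0.224, -0.025, 0, 0.3, -0.28, -0.03, 0, 0.36, -0.336, -0.04, 0, 0.42, -0.392, -0.045, 0, 0.478, -0.448, -0.05, 0], gripper=0.3)

```text
time: 2.15
tool_pos: [0.4374, -0.2307, 0.2891]
tcp_rot: [3.116, 0.397, 0.002]
wrist_force: [0.1, 0.0, -0.4]
width: 0.299
grip_force: 0.0
```

Call:
step_arm(series=[0, 0, 0, 0, 0, 0, 0, 0])

```text
time: 2.4
tool_pos: [0.4364, -0.2324, 0.2885]
tcp_rot: [3.115, 0.4, -0.001]
wrist_force: [-0.0, -0.8, 0.3]
width: 0.305
grip_force: 0.0
```

```bash
python3 - <<'E'
from h import *
totool([.52,-.1,.30])
p=cam('wrist');save(p,'w1.png')
for n,z in [('plinth',0),('foot_place',0),('red_dot',.08),('wedge',0),('hammer',0),('stick',0)]:
    for r in viewer.spot_point(p,n)[:3]: print(n,round(r['score'],2),np.round(r['point'],1),np.round(pix2w(p,r['point'],z),3))
print(viewer.boxes_of(p,'wedge'))
E
```

```text
tool x dir [ 0.968  0.252 -0.   ] yaw 0.255 pos [ 0.4364 -0.2324  0.2885] F [-0.  -0.8  0.3] t 2.4
shift [ 0.1143 -0.1071 -0.0116]
wedge 0.92 [151.2  26.8] [ 0.572 -0.046  0.   ]
wedge 0.64 [193.4 174. ] [ 0.412 -0.123  0.   ]
stick 0.84 [ 90.5 138.3] [0.424 0.015 0.   ]
[{'extent': [191.1, 172.8, 75.1, 95.3], 'score': 0.85}, {'extent': [149.7, 40.5, 114.4, 80.9], 'score': 0.8}]
```

View pics/w1.png

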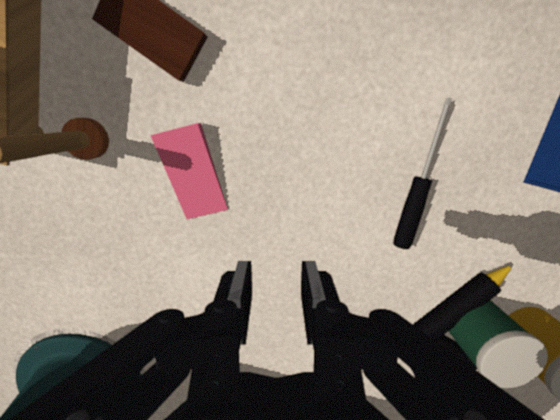

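Call:
step_arm(series=[0.025, -0.031, -0.002, -0.15, 0.05, -0.062, -0.003, -0.31, 0.075, -0.094, -0.005, -0.47, 0.1, -0.125, -0.006, -0.62, 0.125, -0.156, -0.008, -0.78, 0.15, -0.187, -0.01, -0.93, 0.175, -0.219, -0.011, -1.09, 0.198, -0.25, -0.012, -1.25], gripper=0.3)

```text
time: 3.8
tool_pos: [0.566, 0.0601, 0.3005]
tcp_rot: [2.289, 2.151, 0.0]
wrist_force: [0.1, -0.7, -0.9]
width: 0.298
grip_force: 0.0
```

Call:
step_arm(series=[0, 0, 0, 0, 0, 0, 0, 0])

```text
time: 4.05
tool_pos: [0.5652, 0.0587, 0.3002]
tcp_rot: [-2.296, -2.144, 0.002]
wrist_force: [-0.1, 0.0, 0.3]
width: 0.302
grip_force: 0.0
```

```bash
python3 - <<'E'
from h import *
totool(None)
p=cam('wrist');save(p,'w2.png')
for n,z in [('plinth',0),('foot_place',0),('red_dot',.08),('wedge',0),('hammer',0),('stick',0)]:
    for r in viewer.spot_point(p,n)[:3]: print(n,round(r['score'],2),np.round(r['point'],1),np.round(pix2w(p,r['point'],z),3))
E
```

```text
tool x dir [ 0.068  0.998 -0.001] yaw 1.503 pos [0.5652 0.0587 0.3002] F [-0.1  0.   0.3] t 4.05
red_dot 0.56 [278.6 167.8] [0.57  0.082 0.08 ]
wedge 0.85 [283.2 241.3] [ 0.569 -0.043  0.   ]
wedge 0.64 [189.  293.2] [ 0.415 -0.122  0.   ]
hammer 0.73 [384.2 136.7] [0.714 0.1   0.   ]
stick 0.65 [181.9 212.9] [0.425 0.012 0.   ]
```

View pics/w2.png

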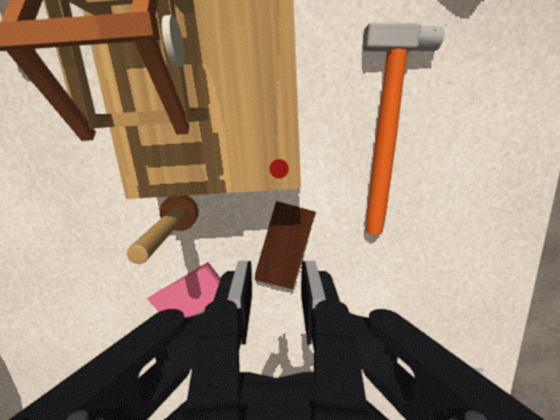

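```bash
cat >> h.py <<'E'
def wedge_corners(p,guess):
    """min-area rect of the brown blob near guess pixel; also red dot centroid"""
    im=p['image'].astype(int);r,g,b=im[...,0],im[...,1],im[...,2]
    m=((r<115)&(r>g*1.45)&(r>b*1.6)&(r>22)).astype('uint8')
    m=cv2.morphologyEx(m,cv2.MORPH_CLOSE,np.ones((5,5)))
    m=cv2.morphologyEx(m,cv2.MORPH_OPEN,np.ones((5,5)))
    n,l,st,c=cv2.connectedComponentsWithStats(m)
    k=l[int(guess[1]),int(guess[0])];print('comp',k,st[k])
    cs,_=cv2.findContours((l==k).astype('uint8'),cv2.RETR_EXTERNAL,cv2.CHAIN_APPROX_NONE)
    h=max(cs,key=cv2.contourArea);q=cv2.approxPolyDP(h,6,True)[:,0];return q
def dot(p):
    im=p['image'].astype(int);r,g,b=im[...,0],im[...,1],im[...,2]
    m=((r>110)&(g<50)&(b<50)).astype('uint8')
    n,l,st,c=cv2.connectedComponentsWithStats(m)
    return [(c[i],st[i,4]) for i in range(1,n) if st[i,4]>30]
E
python3 - <<'E'
from h import *
p=cam('wrist')
q=wedge_corners(p,(285,245));print(q.tolist())
for u in q: print(u,np.round(pix2w(p,u,.003),4),np.round(pix2w(p,u,.023),4))
for c,a in dot(p): print(c,a,np.round(pix2w(p,c,.08),4))
for u in [(300,187),(126,198),(294,0)]: print(u,np.round(pix2w(p,u,.08),4))
E
```

```text
comp 6 [ 256  203   57   85 3151]
[[276, 203], [256, 279], [292, 287], [312, 212]]
[276 203] [0.5631 0.0185 0.003 ] [0.5635 0.0243 0.023 ]
[256 279] [ 0.5237 -0.1018  0.003 ] [ 0.526  -0.0903  0.023 ]
[292 287] [ 0.5787 -0.1197  0.003 ] [ 0.5784 -0.1074  0.023 ]
[312 212] [0.6139 0.0015 0.003 ] [0.6119 0.0081 0.023 ]
[278.384 168.384] 250 [0.57   0.0808 0.08  ]
(300, 187) [0.5933 0.0578 0.08  ]
(126, 198) [0.3914 0.0585 0.08  ]
(294, 0) [0.5956 0.2414 0.08  ]
```

Call:
step_arm(series=[-0.04, -0.003, 0.0, 0.05, -0.08, -0.005, 0.0, 0.1, -0.12, -0.008, 0.02, 0.16, -0.16, -0.01, 0.06, 0.21, -0.195, -0.012, 0.11, 0.255, -0.195, -0.012, 0.16, 0.255, -0.195, -0.012, 0.2, 0.255, -0.195, -0.012, 0.2, 0.255], gripper=0.3)

```text
time: 5.45
tool_pos: [0.5369, -0.1338, 0.0968]
tcp_rot: [-2.544, -1.832, 0.008]
wrist_force: [-0.2, -0.7, -0.7]
width: 0.302
grip_force: 0.0
```

```bash
python3 - <<'E'
from h import *
totool([.540,-.135,.024])
p=cam('wrist');save(p,'w3.png')
for r in viewer.spot_point(p,'wedge')[:2]: print(r,pix2w(p,r['point'],0))
E
```

```text
tool x dir [ 0.317  0.948 -0.   ] yaw 1.248 pos [ 0.5369 -0.1338  0.0968] F [-0.2 -0.7 -0.7] t 5.45
shift [-0.0001  0.0039  0.0727]
{'point': [124.8, 257.1], 'score': 0.92} [ 0.41376406 -0.12136803  0.        ]
{'point': [281.8, 85.4], 'score': 0.63} [ 0.57154464 -0.04104549  0.        ]
```

View pics/w3.png

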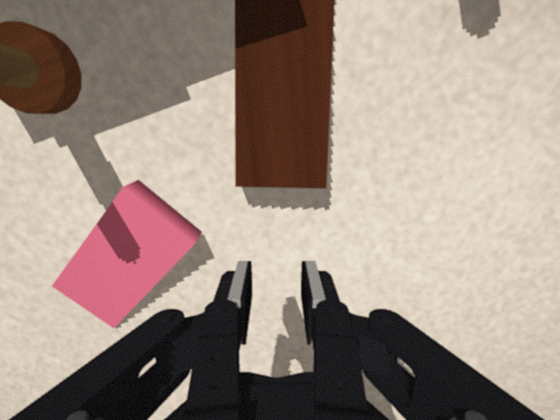

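Call:
step_arm(series=[0, 0.004, 0.03, 0, 0, 0.004, 0.06, 0, 0, 0.004, 0.073, 0, 0.005, 0.004, 0.073, 0, 0.01, 0.004, 0.073, 0, 0.015, 0.004, 0.073, 0, 0.015, 0.004, 0.073, 0])

```text
time: 6.42
tool_pos: [0.5497, -0.1212, 0.0283]
tcp_rot: [2.547, 1.837, 0.002]
wrist_force: [-0.5, -0.1, -0.7]
width: 0.304
grip_force: 0.0
```

```bash
python3 - <<'E'
from h import *
totool(None)
p=cam('wrist');save(p,'w4.png')
im=p['image'];print(p['W'][:3,3])
E
```

```text
tool x dir [0.316 0.949 0.   ] yaw 1.25 pos [ 0.5497 -0.1212  0.0283] F [-0.5 -0.1 -0.7] t 6.42
[ 0.57555814 -0.04410135  0.15200875]
```

View pics/w4.png

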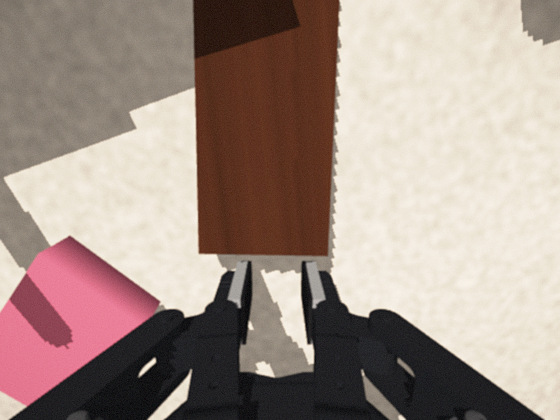

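Call:
step_arm(series=[0, -0.004, 0.003, 0, 0.004, -0.004, 0.003, 0, 0.008, -0.004, 0.003, 0, 0.011, -0.004, 0.003, 0, 0.013, -0.004, 0.003, 0])

```text
time: 7.1
tool_pos: [0.5493, -0.1077, 0.0244]
tcp_rot: [2.549, 1.837, -0.0]
wrist_force: [-0.4, 0.1, -0.2]
width: 0.3
grip_force: 0.2
```

Call:
step_arm(series=[0.0065, 0.0026, 0, -0.05, 0.013, 0.005, 0, -0.1, 0.02, 0.007, 0, -0.15, 0.0265, 0.0086, 0, -0.2, 0.0335, 0.01, 0, -0.25])

```text
time: 7.72
tool_pos: [0.5696, -0.0791, 0.0245]
tcp_rot: [2.298, 2.142, -0.0]
wrist_force: [-0.6, -0.7, -0.1]
width: 0.3
grip_force: 0.2
```

```bash
python3 - <<'E'
from h import *
totool(None)
p=cam('wrist');save(p,'w5.png')
t=cam('top');save(t,'t5.png')
q=wedge_corners(t,w2pix(t,[.57,-.03,.015]));print(q.tolist())
for u in q: print(u,np.round(pix2w(t,u,.003),4),np.round(pix2w(t,u,.023),4))
E
```

```text
tool x dir [ 0.07   0.998 -0.   ] yaw 1.5 pos [ 0.5696 -0.0791  0.0245] F [-0.6 -0.7 -0.1] t 7.72
comp 0 [     0      0    560    420 231004]
[[0, 0], [0, 419], [559, 419], [559, 0]]
[0 0] [1.2461 0.8236 0.003 ] [1.2333 0.8096 0.023 ]
[  0 419] [0.0045 0.7641 0.003 ] [0.0126 0.751  0.023 ]
[559 419] [-0.0097 -0.8146  0.003 ] [-0.0014 -0.8011  0.023 ]
[559   0] [ 1.2329 -0.8983  0.003 ] [ 1.2203 -0.8834  0.023 ]
```

View pics/w5.png

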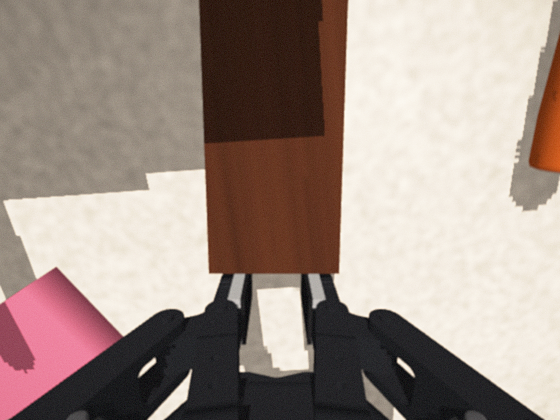

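Call:
step_arm(series=[0.0075, 0.0013, 0, -0.025, 0.015, 0.0024, 0, -0.05, 0.0225, 0.0034, 0, -0.075, 0.03, 0.004, 0, -0.1, 0.03, 0.004, 0, -0.1])

```text
time: 8.45
tool_pos: [0.5755, -0.0489, 0.0244]
tcp_rot: [-2.189, -2.253, -0.0]
wrist_force: [0.2, -0.0, -0.0]
width: 0.302
grip_force: 0.0
```

```bash
python3 - <<'E'
from h import *
totool(None)
for i in range(3): print(np.round(monitor.read_state()['wrist_force'],2))
p=cam('wrist');save(p,'w6.png')
q=wedge_corners(p,(275,230));print(q.tolist())
for u in q: print(u,np.round(pix2w(p,u,.023),4))
p=cam('side');save(p,'s6.png')
for c,a in dot(p): print(c,a,np.round(pix2w(p,c,.08),4))
p=cam('top')
for c,a in dot(p): print(c,a,np.round(pix2w(p,c,.08),4))
E
```

```text
tool x dir [-0.029  1.     0.   ] yaw 1.6 pos [ 0.5755 -0.0489  0.0244] F [ 0.2 -0.  -0. ] t 8.45
[ 0.21 -0.02 -0.01]
[ 0.21 -0.02 -0.01]
[ 0.21 -0.02 -0.01]
comp 1 [  202    12   145   262 33367]
[[346, 12], [327, 32], [202, 27], [211, 271], [338, 270]]
[346  12] [0.5974 0.0668 0.023 ]
[327  32] [0.5912 0.0605 0.023 ]
[202  27] [0.5465 0.0607 0.023 ]
[211 271] [ 0.546  -0.0369  0.023 ]
[338 270] [ 0.604  -0.0347  0.023 ]
[193.87619048 318.75238095] 105 [0.5124 0.3667 0.08  ]
[ 57.32739421 411.27171492] 449 [0.5463 0.6487 0.08  ]
[239.96969697 215.15151515] 33 [0.5698 0.0799 0.08  ]
[115.46153846 254.50769231] 65 [0.4649 0.4198 0.08  ]
```

Call:
step_arm(series=[0.002, 0, 0, 0, 0.004, 0, 0, 0, 0.006, 0, 0, 0, 0.006, 0, 0, 0])

```text
time: 9.1
tool_pos: [0.5753, -0.0435, 0.0245]
tcp_rot: [-2.19, -2.252, -0.0]
wrist_force: [-0.4, -0.4, 0.4]
width: 0.305
grip_force: 0.0
```

Call:
step_arm(series=[0.002, 0, 0, 0, 0.004, 0, 0, 0, 0.004, 0, 0, 0])

```text
time: 9.48
tool_pos: [0.5752, -0.0394, 0.0245]
tcp_rot: [-2.19, -2.252, -0.0]
wrist_force: [0.4, -0.0, 0.4]
width: 0.3
grip_force: 0.0
```

Call:
step_arm(series=[0.002, 0, 0, 0, 0.004, 0, 0, 0])

```text
time: 9.72
tool_pos: [0.5751, -0.0356, 0.0245]
tcp_rot: [2.19, 2.252, 0.0]
wrist_force: [0.2, -0.7, 0.0]
width: 0.298
grip_force: 0.3
```

Call:
step_arm(series=[0.002, 0, 0, 0, 0.004, 0, 0, 0])

```text
time: 9.98
tool_pos: [0.5749, -0.0315, 0.0245]
tcp_rot: [2.19, 2.252, -0.0]
wrist_force: [-0.6, 0.0, -0.5]
width: 0.3
grip_force: 0.3
```

Call:
step_arm(series=[0.002, 0, 0, 0, 0.004, 0, 0, 0])

```text
time: 10.22
tool_pos: [0.5749, -0.0276, 0.0245]
tcp_rot: [2.19, 2.252, 0.0]
wrist_force: [-0.4, -1.2, -0.2]
width: 0.299
grip_force: 0.3
```

Call:
step_arm(series=[0.0015, 0, 0, 0, 0.003, 0, 0, 0])

```text
time: 10.48
tool_pos: [0.5748, -0.0246, 0.0245]
tcp_rot: [2.19, 2.252, -0.0]
wrist_force: [0.2, -1.1, 0.0]
width: 0.299
grip_force: 0.4
```

Call:
step_arm(series=[0.0015, 0, 0, 0, 0.003, 0, 0, 0])

```text
time: 10.72
tool_pos: [0.5747, -0.0216, 0.0245]
tcp_rot: [2.19, 2.252, 0.0]
wrist_force: [0.0, -0.8, -0.0]
width: 0.298
grip_force: 0.4
```

Call:
step_arm(series=[0.0015, 0, 0, 0, 0.003, 0, 0, 0])

```text
time: 10.98
tool_pos: [0.5746, -0.0186, 0.0245]
tcp_rot: [2.19, 2.252, -0.0]
wrist_force: [-0.9, -0.8, 0.6]
width: 0.297
grip_force: 0.4
```

Call:
step_arm(series=[0.0015, 0, 0, 0, 0.003, 0, 0, 0])

```text
time: 11.22
tool_pos: [0.5745, -0.0156, 0.0245]
tcp_rot: [2.19, 2.252, 0.0]
wrist_force: [-0.2, -0.6, 0.2]
width: 0.3
grip_force: 0.4
```

```bash
python3 - <<'E'
from h import *
for n in ('top','side'):
    p=cam(n)
    for c,a in dot(p): print(n,np.round(c,2),a,np.round(pix2w(p,c,.08),4))
p=cam('wrist');q=wedge_corners(p,(275,230))
for u in q: print(u,np.round(pix2w(p,u,.023),4))
print(monitor.read_state()['wrist_force'])
E
```

```text
top [115.53 254.5 ] 62 [0.4649 0.4196 0.08  ]
side [193.86 318.71] 104 [0.5125 0.3666 0.08  ]
side [ 55.87 411.78] 385 [0.5474 0.6507 0.08  ]
comp 3 [  207   154   136   121 15495]
[207 154] [0.5454 0.0494 0.023 ]
[210 272] [ 0.5446 -0.004   0.023 ]
[338 272] [ 0.6031 -0.0024  0.023 ]
[342 159] [0.6    0.0489 0.023 ]
[ 0.17307366 -0.57227078 -0.46568908]
```

Call:
step_arm(series=[0.001, 0, 0, 0, 0.002, 0, 0, 0])

```text
time: 11.62
tool_pos: [0.5744, -0.0137, 0.0244]
tcp_rot: [-2.19, -2.252, 0.0]
wrist_force: [0.4, -1.2, 0.0]
width: 0.303
grip_force: 0.3
```

Back face is at y≈-0.003 and square, and there is no contact force yet. I'll keep going in small steps.

Call:
step_arm(series=[0.001, 0, 0, 0, 0.002, 0, 0, 0])

```text
time: 11.88
tool_pos: [0.5743, -0.0116, 0.0244]
tcp_rot: [-2.19, -2.252, 0.0]
wrist_force: [0.6, -0.6, -0.9]
width: 0.295
grip_force: 0.3
```

Call:
step_arm(series=[0.001, 0, 0, 0, 0.002, 0, 0, 0])

```text
time: 12.12
tool_pos: [0.5743, -0.0099, 0.0244]
tcp_rot: [2.19, 2.252, -0.001]
wrist_force: [0.0, -1.8, 0.1]
width: 0.301
grip_force: 1.4
```

Call:
step_arm(series=[0.001, 0, 0, 0, 0.001, 0, 0, 0])

```text
time: 12.38
tool_pos: [0.5743, -0.009, 0.0244]
tcp_rot: [2.19, 2.252, -0.001]
wrist_force: [0.2, -3.7, -0.4]
width: 0.301
grip_force: 1.9
```

Call:
step_arm(series=[-0.015, 0, 0, 0, -0.04, 0, 0, 0, -0.04, 0, -0.06, 0, -0.04, 0, -0.12, 0, -0.04, 0, -0.18, 0.15, -0.04, 0, -0.18, 0.3, -0.04, 0, -0.18, 0.45, -0.04, 0, -0.18, 0.45], gripper=0.3)

```text
time: 13.38
tool_pos: [0.5754, -0.049, 0.2047]
tcp_rot: [-2.636, -1.708, -0.001]
wrist_force: [0.5, -0.1, -0.6]
width: 0.3
grip_force: 0.0
```

```bash
python3 - <<'E'
from h import *
totool([.570,.08,.16])
p=cam('wrist');save(p,'w7.png')
for c,a in dot(p): print('dot',c,a,np.round(pix2w(p,c,.08),4))
for r in viewer.spot_point(p,'wedge')[:2]: print(r,pix2w(p,r['point'],0))
p=cam('top');save(p,'t7.png')
for c,a in dot(p): print('top',c,a,np.round(pix2w(p,c,.08),4))
E
```

```text
tool x dir [0.409 0.913 0.001] yaw 1.15 pos [ 0.5754 -0.049   0.2047] F [ 0.5 -0.1 -0.6] t 13.38
shift [ 0.1155 -0.0576  0.0448]
dot [196.08671329  63.11048951] 715 [0.5699 0.0811 0.08  ]
{'point': [227.5, 92.6], 'score': 0.72} [0.57301542 0.06294933 0.        ]
{'point': [180.2, 296.6], 'score': 0.66} [ 0.41335099 -0.12240354  0.        ]
top [239.83870968 214.74193548] 31 [0.5709 0.0802 0.08  ]
top [115.453125 254.4375  ] 64 [0.4651 0.4198 0.08  ]
```

View pics/w7.png

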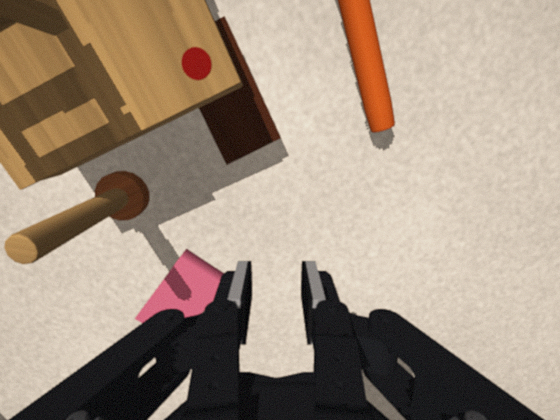

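Call:
step_arm(series=[0, 0, 0, 0.15, 0, 0, 0, 0.3, 0.03, -0.014, 0, 0.45, 0.06, -0.029, 0, 0.6, 0.09, -0.044, 0, 0.7, 0.116, -0.058, 0.02, 0.8, 0.116, -0.058, 0.045, 0.8, 0.116, -0.058, 0.045, 0.8], gripper=0)

```text
time: 14.52
tool_pos: [0.5679, 0.0811, 0.1568]
tcp_rot: [-3.093, -0.548, 0.009]
wrist_force: [-0.2, -1.0, 1.5]
width: -0.001
grip_force: 0.0
```

```bash
python3 - <<'E'
from h import *
totool([.570,.0805,.104])
print(monitor.read_state()['width'])
p=cam('wrist')
for c,a in dot(p): print('dot',c,a,np.round(pix2w(p,c,.08),4))
E
```

```text
tool x dir [ 0.939  0.344 -0.005] yaw 0.351 pos [0.5679 0.0811 0.1568] F [-0.2 -1.   1.5] t 14.53
shift [0.0021 0.0014 0.0528]
-0.001313314593891454
dot [277.7807154  232.26283048] 643 [0.5701 0.081  0.08  ]
```

Call:
step_arm(series=[0.002, 0.001, 0.015, 0, 0.002, 0.001, 0.03, 0, 0.002, 0.001, 0.042, 0, 0.002, 0.001, 0.048, 0, 0.002, 0.001, 0.051, 0, 0.002, 0.001, 0.051, 0])

```text
time: 15.32
tool_pos: [0.5723, 0.0806, 0.1084]
tcp_rot: [3.094, 0.545, -0.0]
wrist_force: [0.9, 0.8, 0.5]
width: -0.001
grip_force: 0.0
```

```bash
python3 - <<'E'
from h import *
totool([.570,.081,.099])
E
```

```text
tool x dir [ 0.94   0.342 -0.   ] yaw 0.349 pos [0.5723 0.0806 0.1084] F [0.9 0.8 0.5] t 15.32
shift [-0.0021 -0.0011  0.0094]
```

Call:
step_arm(series=[-0.002, -0.001, 0.002, 0, -0.002, -0.001, 0.004, 0, -0.002, -0.001, 0.006, 0, -0.002, -0.001, 0.008, 0, -0.002, -0.001, 0.008, 0])

```text
time: 15.95
tool_pos: [0.5699, 0.0809, 0.1002]
tcp_rot: [-3.094, -0.545, 0.001]
wrist_force: [0.3, -0.4, -1.0]
width: 0.001
grip_force: 0.0
```

Call:
step_arm(series=[0, 0, 0.0005, 0, 0, 0, 0.001, 0, 0, 0, 0.001, 0])

```text
time: 16.32
tool_pos: [0.57, 0.0809, 0.0994]
tcp_rot: [-3.094, -0.545, 0.0]
wrist_force: [-0.3, 0.2, 0.8]
width: 0.005
grip_force: 0.0
```

Call:
step_arm(series=[0, 0, 0.0005, 0, 0, 0, 0.001, 0, 0, 0, 0.001, 0])

```text
time: 16.7
tool_pos: [0.57, 0.0809, 0.0984]
tcp_rot: [-3.094, -0.545, 0.0]
wrist_force: [0.7, -0.1, -0.1]
width: -0.002
grip_force: 0.0
```

Call:
step_arm(series=[0, 0, 0.0005, 0, 0, 0, 0.001, 0, 0, 0, 0.001, 0])

```text
time: 17.08
tool_pos: [0.5701, 0.0809, 0.0983]
tcp_rot: [3.094, 0.545, 0.0]
wrist_force: [-2.4, -0.8, 6.1]
width: -0.001
grip_force: 2.9
```

Call:
step_arm(series=[0, 0, 0.0005, 0, 0, 0, 0.0005, 0, 0, 0, 0.0005, 0])

```text
time: 17.45
tool_pos: [0.5702, 0.0809, 0.0982]
tcp_rot: [3.094, 0.545, 0.0]
wrist_force: [-3.1, -1.1, 7.6]
width: 0.001
grip_force: 4.1
```

```bash
python3 - <<'E'
from h import *
totool(None)
F=[]
for i in range(4):
    p=cam('top' if i%2 else 'side'); F.append(monitor.read_state()['wrist_force'])
    if i==0: save(p,'s8.png')
print(np.round(F,1))
E
python3 -c "
import cv2
a=cv2.imread('pics/s6.png')[200:360,170:370];b=cv2.imread('pics/s8.png')[200:360,170:370]
cv2.imwrite('pics/c8.png',cv2.resize(cv2.hconcat([a,b]),(800,320)))"
```

```text
tool x dir [0.94  0.342 0.   ] yaw 0.349 pos [0.5702 0.0809 0.0982] F [-3.1 -1.1  7.6] t 17.45
[[-2.6 -1.3  7.9]
 [-3.7 -1.1  8.5]
 [-3.  -0.7  8.3]
 [-2.6 -0.6  8.4]]
```

View pics/c8.png

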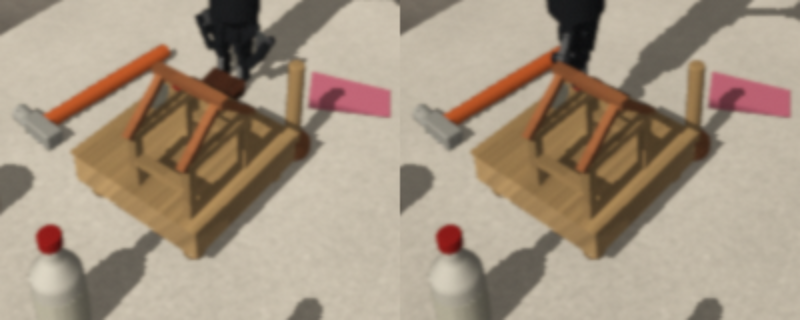

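Call:
step_arm(series=[-0.0004, 0, 0.0004, 0, -0.0008, 0, 0.0004, 0, -0.0008, 0, 0.0004, 0, -0.0008, 0, 0.0004, 0])

```text
time: 18.15
tool_pos: [0.5701, 0.0809, 0.0982]
tcp_rot: [-3.094, -0.545, -0.003]
wrist_force: [-2.8, -0.2, 8.7]
width: 0.001
grip_force: 4.2
```

```bash
python3 - <<'E'
from h import *
totool(None)
F=[]
for i in range(4):
    p=cam('top' if i%2 else 'side'); F.append(monitor.read_state()['wrist_force'])
print(np.round(F,1))
E
```

```text
tool x dir [0.94  0.342 0.002] yaw 0.349 pos [0.5701 0.0809 0.0982] F [-2.8 -0.2  8.7] t 18.15
[[-2.5  0.1  8.9]
 [-2.1  0.6  8. ]
 [-2.6  0.4  8.8]
 [-1.7 -0.4  8.6]]
```

Call:
step_arm(series=[-0.0005, 0, 0.0005, 0, -0.001, 0, 0.0006, 0, -0.001, 0, 0.0006, 0, -0.001, 0, 0.0006, 0])

```text
time: 18.85
tool_pos: [0.5701, 0.0808, 0.0982]
tcp_rot: [-3.094, -0.545, -0.006]
wrist_force: [-0.7, 0.8, 8.8]
width: -0.002
grip_force: 4.6
```

```bash
python3 - <<'E'
from h import *
totool(None)
F=[]
for i in range(5):
    p=cam('top' if i%2 else 'side'); F.append(monitor.read_state()['wrist_force'])
    if i==1:
        for n,z in (('wedge',0),('stick',0),('hammer',0),('plinth',0)):
            for r in viewer.spot_point(p,n)[:1]: print(n,np.round(pix2w(p,r['point'],z),3))
print(np.round(F,1))
E
```

```text
tool x dir [0.94  0.342 0.004] yaw 0.349 pos [0.5701 0.0808 0.0982] F [-0.7  0.8  8.8] t 18.85
wedge [ 0.412 -0.12   0.   ]
stick [0.432 0.016 0.   ]
hammer [0.706 0.111 0.   ]
plinth [0.487 0.156 0.   ]
[[-1.9  1.6  9.4]
 [-2.3  0.3  9.4]
 [-1.3  0.8  8.8]
 [-1.5  0.4  8.8]
 [-0.7  1.5  9.7]]
```

Call:
step_arm(series=[0, 0, 0.0003, 0, 0, 0, 0.0003, 0, 0, 0, 0.0003, 0, 0, 0, 0.0003, 0])

```text
time: 19.8
tool_pos: [0.5701, 0.0808, 0.0982]
tcp_rot: [-3.094, -0.545, -0.006]
wrist_force: [-1.7, 1.4, 11.0]
width: 0.001
grip_force: 5.4
```

```bash
python3 - <<'E'
from h import *
F=[]
for i in range(4):
    cam('top'); F.append(monitor.read_state()['wrist_force'])
print(np.round(F,1))
if 8.5<np.mean(F,0)[2]<12: print(job.finish_job())
E
```

```text
[[-2.6  1.  11. ]
 [-1.6  0.8 10.2]
 [-1.7  0.1 10.9]
 [-1.7  1.6 10.7]]
the job is handed in; nothing more can be done
None
```

I pushed the wedge under the short foot until it met it firmly, and handed the job in at about 20 s while holding a press of about 10.7 N on the red dot; the plinth stayed put with no measurable sinking under the press.

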